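# Put the gatekeeper's things back on their own mats

### The job

The things from the gate's walnut key box are lying on each other's mats: put the padlock on the grey mat, the orange torch on the orange mat, the keys with the blue grip on the blue mat and the green glass stone on the green mat, each centred on its mat, lying flat with the same side up as now, and, except for the round stone, lined up with the mat's long side (either way round). While you swap them, use only the empty bamboo tray or an empty mat as a resting place: never put any of the four on the bare table. Do not shift or tip over the white cup.

Things in the scene. Friction and masses are not known exactly. Their poses are not given: they have to be found in the camera images.
- padlock: Nickel padlock lying flat, loose, about 0.22 kg: outline 72 mm along its x axis, 42 mm along y, 22 mm thick (z axis up; origin at the centre of its underside, so 8 mm above the table while it lies on a mat); the origin is the middle of the whole outline. The block-shaped body, 50 x 42 x 22 mm, has its centre 11 mm towards -x of the origin; the steel shackle sticks out at the +x end. Grasp the body across y.
- torch: Orange plastic torch lying flat with its small toggle switch up, loose, about 0.13 kg: 111 mm along its x axis, the round head (37 mm) at the +x end (z axis up; origin at the centre of its underside, so 8 mm above the table while it lies on a mat). The box-shaped handle is 84 mm long, 30 mm wide in y, 32 mm high, with its centre 13 mm towards -x of the origin; the switch stands to 41 mm above the origin. Grasp the handle across y.
- keys: Two bronze-coloured keys set rigidly in the two ends of one blue plastic grip, loose, about 0.06 kg: 110 mm overall along its x axis (z axis up; origin at the centre of its underside, so 8 mm above the table while it lies on a mat); the blue grip in the middle, centred on the origin, is 44 mm in x, 26 mm in y, 16 mm thick; the key blades are 4 mm thick at half its height. Grasp the blue grip across y.
- stone: Green glass stone, a round flat-bottomed paperweight, loose, about 0.1 kg: 44 mm in diameter, upright sides to 18 mm, domed top at 29 mm (z axis up; origin at the centre of its underside, so 8 mm above the table while it lies on a mat).
- mat_grey: A flat rectangular grey mat, fixed on the table, 130 mm along its x axis (long side), 96 mm along its y axis, 8 mm thick with no rim; origin at the centre of its underside, on the table top, so its top face is 8 mm above the origin. Home of the padlock. Low loose odds and ends under 35 mm tall, and the cup, stand between the mats, clear of them.
- mat_orange: A flat rectangular orange mat, fixed on the table, 130 mm along its x axis (long side), 96 mm along its y axis, 8 mm thick with no rim; origin at the centre of its underside, on the table top, so its top face is 8 mm above the origin. Home of the torch. Low loose odds and ends under 35 mm tall, and the cup, stand between the mats, clear of them.
- mat_blue: A flat rectangular blue mat, fixed on the table, 130 mm along its x axis (long side), 96 mm along its y axis, 8 mm thick with no rim; origin at the centre of its underside, on the table top, so its top face is 8 mm above the origin. Home of the keys. Low loose odds and ends under 35 mm tall, and the cup, stand between the mats, clear of them.
- mat_green: A flat rectangular green mat, fixed on the table, 130 mm along its x axis (long side), 96 mm along its y axis, 8 mm thick with no rim; origin at the centre of its underside, on the table top, so its top face is 8 mm above the origin. Home of the stone. Low loose odds and ends under 35 mm tall, and the cup, stand between the mats, clear of them.
- tray: A flat rectangular pale slatted bamboo tray, fixed on the table, 130 mm along its x axis (long side), 96 mm along its y axis, 8 mm thick with no rim; origin at the centre of its underside, on the table top, so its top face is 8 mm above the origin. Empty at the start; the free spot, nobody's home. Low loose odds and ends under 35 mm tall, and the cup, stand between the mats, clear of them.
- cup: White porcelain cup standing on the table between the mats, to be left alone: 68 mm in diameter, 58 mm tall, origin at the centre of its underside, loose.
Not all that is in view belongs to the job. What is meant by the stone is not red, and is the smaller of those in its own colour.

How it is judged:
At the end, for the whole second after the job is handed in: Each thing rests on its own mat: origin within 15 mm of the mat's centre seen from above, on its top face, upright within 0.1 rad, at rest (under 0.02 m/s); padlock, torch and keys within 0.26 rad of the mat's long side, either way round (horizontal distance between padlock and mat_grey below 0.015 m and z of padlock in the frame of mat_grey between 0.005 and 0.012 m and angle between each of padlock, torch, keys, stone's own z axis and vertical below 0.1 rad and linear speed of each of padlock, torch, keys, stone below 0.02 m/s and angle between the x axis of padlock and the x axis of mat_grey, either way round below 0.26 rad and horizontal distance between torch and mat_orange below 0.015 m and z of torch in the frame of mat_orange between 0.005 and 0.012 m and angle between the x axis of torch and the x axis of mat_orange, either way round below 0.26 rad and horizontal distance between keys and mat_blue below 0.015 m and z of keys in the frame of mat_blue between 0.005 and 0.012 m and angle between the x axis of keys and the x axis of mat_blue, either way round below 0.26 rad and horizontal distance between stone and mat_green below 0.015 m and z of stone in the frame of mat_green between 0.005 and 0.012 m); the robot touches nothing.
It fails at once if one of the four things lies on the bare table (its underside's centre less than 4 mm above it) (height (world z) of any of padlock, torch, keys, stone below 0.004 m).
It fails at once if the cup is shifted by more than 20 mm or tipped by more than 0.3 rad (distance of cup from where it was at the start of the episode above 0.02 m or angle between cup's own z axis and vertical above 0.3 rad).
It also fails if it takes over 131 s, if anything falls off the work surface, if the arm or the gripper's body presses on something with over 40 N, if the wrist force passes 120 N, or if a joint passes its speed limit or range.

### The arm

A 7-joint arm with a two-finger parallel gripper is mounted at the origin on the work surface. World frame = base frame: x ahead of the robot, y to its left, z up, the work surface at z = 0. Lengths are in m, angles in rad, forces in N, time in s.
With the tool pointing down it reaches from about 0.4 to 0.85 m from the base axis. Payload 4.5 kg.
Tool frame: the origin (TCP) lies on the centre line of the jaws, within the pads' length; the fingertips stand 14 mm ahead of it and the grasp point (between the pads) lies 5 mm behind it (r.tcp_to_tips is the z of the fingertips in the tool frame, in m); z points along the fingers, y is the direction in which the jaws open and shut (so a half turn about z gives the same grasp; the last joint's range is limited). The gripper opens to 88 mm and grips with 3 to 60 N. Pads are 18 mm wide; open, the fingers measure 123 mm over their backs; the gripper's body (75 mm by 187 mm) begins 45 mm behind the grasp point.
Start: joints at [-1.077, 0.689, -0.195, 1.565, 0.157, 0.902, -0.215], TCP at [0.277, 0.56, 0.253] pointing down, gripper open.
Joint ranges: [-3.01, 3.01], [-0.46, 2.08], [-1.47, 1.51], [0.13, 2.56], [-1, 4.14], [0.04, 2.09], [-2.66, 2.66]. Speed limits (rad/s): [2.57, 2.57, 3.14, 3.14, 3.14, 3.14, 3.14].

### API

Orientations are given as a unit quaternion [x, y, z, w].
In Python, from plant import r, viewer gives the robot as it stands.
- The arm moves only by the shell command python3 -m inch 'ROWS' [FORCE]. ROWS is JSON, a list of rows, each a list of 3 entries, a list of its own where there are three numbers: the closure, from 0 (fully open) to 1 (shut), then the shift along the tool's x, y, z in cm, then the turn about the tool's z in degrees. In form: [[fingers, [x, y, z], yaw], ...]. A call has 1 to 20 rows; each row is the pose to reach, as a shift and turn from the pose commanded when the call began, along the tool's axes at that moment; what a row does not reach only later rows make up. A row lasts 1/10 s, in which the tool goes at most 50 mm and 8.59 degrees, less where a joint would pass 70% of its speed; a pose out of reach is approached as far as the arm can. A call with a gripper value outside its range is refused whole. The fingers move at their own pace and stop on an object; FORCE is the grip in N (left out, the last holds). Time passes only in rows, so rows that repeat a pose let the fingers close. It gives the time, the measured TCP pose, the force and the opening at its end, in the units of the state.
- r.get_state(): the state, without advancing time (a new reading comes with each control period).
- viewer.snapshot(name): name is "scene" or "top" or "wrist"; returns the picture (400x640x3 uint8, red, green, blue); there is no depth.
- viewer.camera_params(name): a dict with "intrinsics" (3x3 intrinsics, pixels), "k1" (the pictures are not rectified: a ray, as slopes to the right and down, at radius r is drawn at 1 + k1 r^2 times it, then the intrinsics apply), "world_to_cam" (4x4, takes a point from world to camera coordinates). Camera axes: x right, y up, looking along -z (the intrinsics and any distortion apply to the point x, -y, -z); pixel columns grow to the right and rows downward; lengths in m; the calibration is good to about 2 mm. A picture is of the moment at which its call begins: read the wrist's pose just before it. camera_params takes no time and is no camera call; for the wrist camera it gives the pose at the moment of the call.
- r.finish_job(): hands the job in, once; it reports no verdict.
Trained networks look in the newest picture that a camera, given by its name, has taken for a name from the list of things; names that differ only in an ending like _2 or _b are one class to them, and where a whole thing is asked for, a point or a joint stands for the part that bears it (a point fixed in the world has none). Each returns a list of dicts, best first, with "p" (0 to 1); they miss things now and then, are a little off and sometimes report something else, mostly with a low value. They report only what shows in the picture. A call takes as long as a camera call. They do not tell look-alikes from the thing itself.
- viewer.outline_of(camera, name): "pixels" (400x640 bool, what is visible of it) and "bbox" ([left, top, width, height] in pixels, round what is visible of it).
The state is a dict: "clock": time; "q": joint angles; "qd": joint speeds; "joint_torque": joint torques, N m; "tool_pos": TCP position; "eef_rot": TCP orientation; "contact_force": force on the tool from outside, world axes, zero at the start; "moment": the same for the moment, N m; "opening": opening from 0.0 (shut) to 1.0 (fully open).
Only numpy, scipy, OpenCV 4.12 (cv2) and the standard library are available. Lean on these libraries where they do the work, as an engineer would, in place of code of your own. Each camera call takes 0.05 s, during which the arm holds its last target.

## Working session

There is one attempt and no reset: what is moved stays moved. The work goes in short steps, Python scripts to look and compute and a shell command to move; the robot and the scene stay as the last step left them, time stands still between calls to the robot, and variables do not carry over. Pictures are saved under pics/ and viewed, and the job is handed in when it is done.

```bash
ls; mkdir -p pics; python3 - <<'E'
from plant import r, viewer
import cv2,numpy as np
for n in ("scene","top"):
    im=viewer.snapshot(n); cv2.imwrite(f"pics/{n}0.png",im[:,:,::-1])
    p=viewer.camera_params(n); print(n,p)
s=r.get_state(); print({k:np.round(v,3) for k,v in s.items()}, r.tcp_to_tips)
E
```

```text
pics
scene {'intrinsics': array([[435.37663233,   0.        , 321.53089038],
       [  0.        , 435.37663233, 194.62423851],
       [  0.        ,   0.        ,   1.        ]]), 'k1': -0.07211713523290574, 'world_to_cam': array([[ 5.78897366e-01,  8.15400256e-01,  5.12979704e-04,
        -3.17602061e-01],
       [-6.94902008e-01,  4.93019715e-01,  5.23490935e-01,
         3.34082485e-01],
       [ 4.26601733e-01, -3.03403994e-01,  8.52031090e-01,
        -1.10665886e+00],
       [ 0.00000000e+00,  0.00000000e+00,  0.00000000e+00,
         1.00000000e+00]])}
top {'intrinsics': array([[486.73003173,   0.        , 319.01042284],
       [  0.        , 486.73003173, 197.85030193],
       [  0.        ,   0.        ,   1.        ]]), 'k1': -0.048450998844852836, 'world_to_cam': array([[ 0.0012279 , -0.99982579, -0.01862461,  0.01252854],
       [ 0.98315948, -0.00219656,  0.18273647, -0.50335536],
       [-0.18274555, -0.01853534,  0.98298551, -0.91847598],
       [ 0.        ,  0.        ,  0.        ,  1.        ]])}
{'clock': np.float64(0.1), 'q': array([-1.077,  0.69 , -0.195,  1.566,  0.157,  0.903, -0.215]), 'qd': array([ 0.001, -0.004,  0.001, -0.004,  0.001,  0.001, -0.   ]), 'joint_torque': array([-3.0000e-03, -5.2850e+01, -1.2710e+00, -1.5384e+01, -5.2000e-02,
        2.0000e-03,  0.0000e+00]), 'tool_pos': array([0.277, 0.56 , 0.252]), 'eef_rot': array([ 0.228,  0.974, -0.001, -0.   ]), 'contact_force': array([ 0.71 , -0.247,  0.818]), 'moment': array([-0.036,  0.068,  0.068]), 'opening': np.float64(1.001)} 0.014
```

View pics/scene0.png

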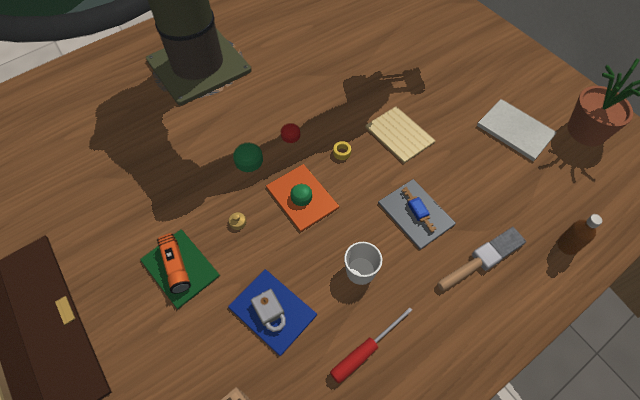

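View pics/top0.png

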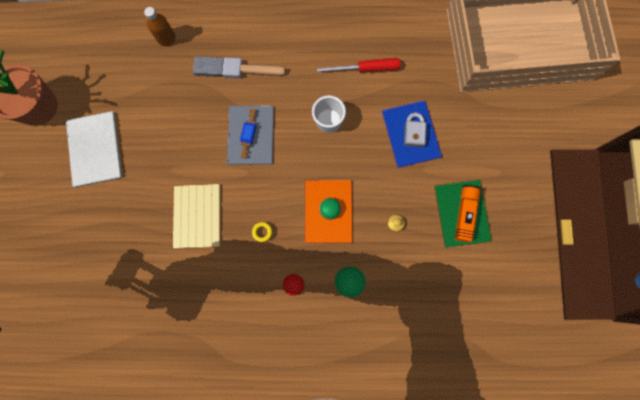

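Four to place: keys on grey, padlock on blue, stone on orange, torch on green; the tray (top px 197,216) is empty. Candidates for the stone in the top view are the small green (331,208), the large green (350,281) and the red (293,285). I choose the small green one on the orange mat.

```bash
cat > h.py <<'E'
from plant import r, viewer
import cv2,numpy as np
from scipy.spatial.transform import Rotation as R
def cam(n):
    p=viewer.camera_params(n); return p['intrinsics'],p['k1'],p['world_to_cam']
def unproj(n,px,z,c=None):
    K,k1,T=c or cam(n); px=np.asarray(px,float).reshape(-1,2)
    s=np.c_[(px[:,0]-K[0,2])/K[0,0],(px[:,1]-K[1,2])/K[1,1]]
    u=s.copy()
    for _ in range(20): u=s/(1+k1*(u**2).sum(1,keepdims=True))
    d=np.c_[u[:,0],-u[:,1],-np.ones(len(u))]@T[:3,:3]
    o=-T[:3,:3].T@T[:3,3]
    return (o+d*((z-o[2])/d[:,2])[:,None])[:,:2]
def proj(n,P,c=None):
    K,k1,T=c or cam(n); P=np.asarray(P,float).reshape(-1,3)@T[:3,:3].T+T[:3,3]
    u=np.c_[P[:,0],-P[:,1]]/(-P[:,2:]); u=u*(1+k1*(u**2).sum(1,keepdims=True))
    return np.c_[u[:,0]*K[0,0]+K[0,2],u[:,1]*K[1,1]+K[1,2]]
def rect(xy):
    (cx,cy),(w,h),a=cv2.minAreaRect((xy*1000).astype(np.float32))
    if w<h: w,h,a=h,w,a+90
    return cx/1000,cy/1000,w,h,(a+90)%180-90
def cont(m):
    m=m.astype(np.uint8); cs,_=cv2.findContours(m,cv2.RETR_EXTERNAL,cv2.CHAIN_APPROX_NONE)
    return max(cs,key=cv2.contourArea).reshape(-1,2).astype(float)
def plan(obj,target_xy,target_yaw=None,z=None):
    pass
E
python3 - <<'E'
from h import *
Z=dict(padlock=.03,torch=.024,keys=.02,stone=.026,cup=.058)
for n in ("top","scene"):
    viewer.snapshot(n)
    for o in "mat_grey mat_orange mat_blue mat_green tray padlock torch keys stone cup".split():
        for d in viewer.outline_of(n,o)[:3]:
            if d['p']<.2: continue
            c=cont(d['pixels']); x=rect(unproj(n,c,Z.get(o,.008)))
            print(n,o,round(d['p'],2),d['bbox'],np.round(x,3))
E
python3 - <<'E'
import cv2
i=cv2.imread('pics/top0.png')[80:300,160:510]
cv2.imwrite('pics/crop.png',cv2.resize(i,None,fx=2.25,fy=2.25,interpolation=cv2.INTER_CUBIC))
E
```

```text
top mat_grey 0.65 [223.7, 104.8, 49.7, 58.9] [  0.648   0.16  126.39   99.394  -0.284]
top mat_orange 0.59 [304.8, 180.4, 46.2, 63.1] [ 4.84000e-01 -7.00000e-03  1.28921e+02  9.31960e+01 -1.64000e-01]
top mat_blue 0.87 [384.1, 102.4, 55.5, 65.2] [  0.649  -0.181 128.751  96.949  13.848]
top mat_blue 0.21 [312.2, 92.2, 32.5, 40.0] [ 6.9400e-01 -7.0000e-03  7.8757e+01  6.6330e+01 -2.7200e-01]
top mat_green 0.69 [433.0, 176.3, 56.2, 69.5] [  0.48   -0.281 131.382  99.152   7.837]
top mat_green 0.42 [404.2, 111.0, 21.1, 39.1] [ 0.658 -0.189 73.218 44.435 -2.369]
top tray 0.87 [172.5, 183.8, 48.2, 64.1] [  0.474   0.267 130.807  96.223   2.217]
top padlock 0.6 [402.4, 111.4, 20.4, 37.8] [ 0.651 -0.184 73.869 45.455 -2.37 ]
top torch 0.81 [453.0, 182.9, 28.8, 58.2] [  0.478  -0.287 118.701  38.92  -11.257]
top keys 0.95 [240.7, 109.2, 12.9, 46.7] [  0.648   0.162 103.215  24.881 -11.772]
top stone 0.93 [323.8, 200.7, 17.2, 21.2] [ 4.8500e-01 -1.0000e-02  4.0375e+01  3.8820e+01  8.9875e+01]
top stone 0.81 [334.9, 267.6, 30.1, 32.1] [ 3.3900e-01 -4.7000e-02  5.8269e+01  5.6978e+01 -2.4100e-0
[... 742 characters left out ...]
5 40.646 -5.079]
scene torch 0.85 [157.6, 234.3, 32.0, 59.4] [  0.476  -0.285 121.002  34.469 -11.804]
scene torch 0.62 [265.3, 164.5, 73.8, 65.9] [ 4.95000e-01 -1.10000e-02  1.31494e+02  9.54060e+01  4.05000e-01]
scene keys 0.87 [402.1, 184.2, 35.9, 46.9] [  0.651   0.164 109.105  30.21  -10.813]
scene stone 0.85 [291.4, 184.3, 18.9, 18.4] [ 4.9100e-01 -1.0000e-02  4.7197e+01  4.0236e+01 -3.4647e+01]
scene stone 0.84 [281.0, 126.5, 20.3, 18.4] [  0.346   0.058  51.285  37.58  -33.698]
scene stone 0.55 [234.5, 140.9, 30.5, 33.3] [ 3.4800e-01 -5.0000e-02  7.7809e+01  6.2012e+01 -3.1187e+01]
scene cup 0.95 [346.6, 243.5, 35.4, 40.4] [ 6.8800e-01 -1.0000e-02  7.9172e+01  6.4829e+01 -3.0461e+01]
```

View pics/crop.png

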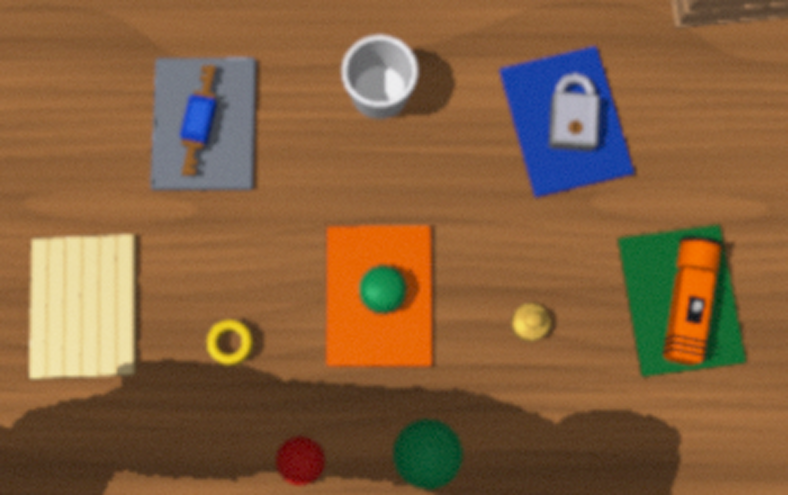

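```bash
cat >> h.py <<'E'
def go(x,y,z,ang=None):
    """shift (cm, tool axes) + yaw (deg) from present pose; ang = world angle of jaw-normal axis (tool x, mod 180), nearest"""
    s=r.get_state(); M=R.from_quat(s['eef_rot']).as_matrix()
    d=M.T@(np.array([x,y,z])-s['tool_pos'])*100
    a=np.degrees(np.arctan2(M[1,0],M[0,0])); 
    yaw=0 if ang is None else -((ang-a+90)%180-90)
    print('t',round(float(s['clock']),2),'tcp',np.round(s['tool_pos'],4),'xang',round(a,1),'q7',round(s['q'][6],2),'tilt',round(np.degrees(np.arccos(-M[2,2])),2),'open',round(float(s['opening']),3))
    print('shift',np.round(d,2),'yaw',round(yaw,1))
E
python3 -c "
from h import *
go(.648,.163,.2,-11.3)"
```

```text
t 1.2 tcp [0.2773 0.5601 0.2527] xang 153.7 q7 -0.22 tilt 0.01 open 0.999
shift [-50.84 -19.14   5.27] yaw -15.0
```

```bash
python3 -m inch '[[0,[-50.8,-19.1,5.3],-15],[0,[-50.8,-19.1,5.3],-15],[0,[-50.8,-19.1,5.3],-15],[0,[-50.8,-19.1,5.3],-15],[0,[-50.8,-19.1,5.3],-15],[0,[-50.8,-19.1,5.3],-15],[0,[-50.8,-19.1,5.3],-15],[0,[-50.8,-19.1,5.3],-15],[0,[-50.8,-19.1,5.3],-15],[0,[-50.8,-19.1,5.3],-15],[0,[-50.8,-19.1,5.3],-15],[0,[-50.8,-19.1,5.3],-15],[0,[-50.8,-19.1,5.3],-15],[0,[-50.8,-19.1,5.3],-15],[0,[-50.8,-19.1,5.3],-15],[0,[-50.8,-19.1,5.3],-15]]'
cat >> h.py <<'E'
Z=dict(padlock=.03,torch=.024,keys=.02,stone=.026,cup=.058)
def look(names,tag,cams=("wrist",)):
    for n in cams:
        c=cam(n); im=viewer.snapshot(n); cv2.imwrite(f"pics/{tag}_{n}.png",im[:,:,::-1])
        for o in names:
            for d in viewer.outline_of(n,o)[:2]:
                if d['p']<.3: continue
                q=cont(d['pixels']); x=rect(unproj(n,q,Z.get(o,.008),c))
                print(n,o,round(d['p'],2),d['bbox'],np.round(x[:2],4),np.round(x[2:],1))
E
python3 -c "
from h import *
look(['keys','mat_grey'],'a1')
go(.648,.163,.026,-11.3)"
```

```text
clock: 2.8
tool_pos: [0.6471, 0.1652, 0.2001]
eef_rot: [0.098, 0.995, 0.0, -0.0]
contact_force: [-0.7, -0.6, 0.7]
opening: 1.003
wrist mat_grey 0.55 [257.0, 111.7, 108.0, 131.8] [0.6473 0.1623] [130.   95.2  -0. ]
t 2.95 tcp [0.6475 0.1643 0.1999] xang 168.7 q7 0.81 tilt 0.01 open 0.999
shift [-0.07 -0.12 17.39] yaw 0.0
```

View pics/a1_wrist.png

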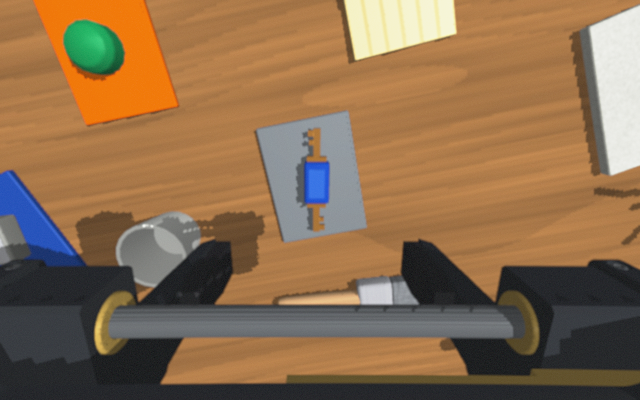

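The wrist view shows the keys aligned with the tool, the blue grip at (316,182), and the grey mat around it. The network missed the keys, so I segment the grip by colour.

```bash
python3 -c "
from h import *
c=cam('wrist'); im=viewer.snapshot('wrist').astype(int)
m=(im[:,:,2]>im[:,:,0]+60); m[:, :200]=0
q=cont(m); print(q.min(0),q.max(0)); print(np.round(rect(unproj('wrist',q,.022,c)),4))
go(.649,.163,.026,-11.3)"
```

```text
[305. 161.] [330. 202.]
[  0.6468   0.1658  43.1861  25.4468 -11.9012]
t 3.0 tcp [0.6476 0.164  0.1999] xang 168.7 q7 0.81 tilt 0.01 open 1.002
shift [-0.15 -0.07 17.39] yaw 0.0
```

```bash
python3 -m inch '[[0.3,[0,0,4],0],[0.3,[0,0,8],0],[0.3,[0,0,11],0],[0.3,[0,0,13.5],0],[0.3,[0,0,15.5],0],[0.3,[0,0,16.7],0],[0.3,[0,0,17.3],0],[0.3,[0,0,17.3],0],[1,[0,0,17.3],0],[1,[0,0,17.3],0],[1,[0,0,17.3],0],[1,[0,0,17.3],0],[1,[0,0,17.3],0],[1,[0,0,17.3],0],[1,[0,0,16],0],[1,[0,0,13],0],[1,[0,0,9],0],[1,[0,0,5],0],[1,[0,0,5],0]]' 20
python3 -c "
from h import *
go(.475,.2665,.15,2)
look([],'a2')"
```

```text
clock: 4.9
tool_pos: [0.6515, 0.165, 0.1566]
eef_rot: [0.099, 0.995, 0.003, 0.005]
contact_force: [0.1, 0.5, -0.2]
opening: 0.296
t 4.9 tcp [0.6515 0.165  0.1566] xang 168.6 q7 0.79 tilt 0.68 open 0.296
shift [19.31  6.46  0.51] yaw -13.4
```

View pics/a2_wrist.png

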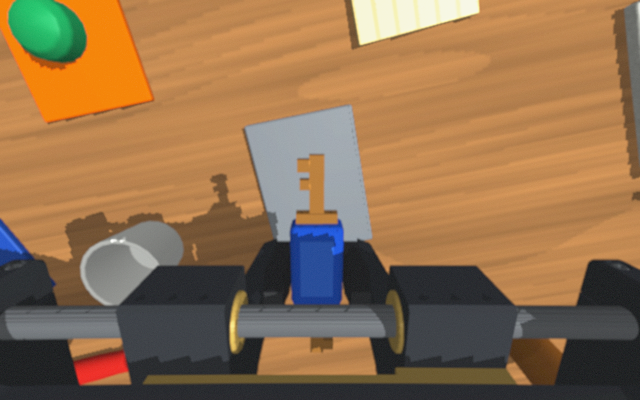

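Keys are held (opening 26 mm). Next I take them to the tray.

```bash
python3 -m inch '[[1,[6,2.2,-1],-6],[1,[10,3.5,-1],-10],[1,[14,5,-1],-13],[1,[18.9,6.4,-0.5],-13],[1,[18.9,6.4,0],-13],[1,[18.9,6.4,0],-13],[1,[18.9,6.4,0],-13],[1,[18.9,6.4,0],-13]]'
python3 -c "
from h import *
go(.475,.2665,.028,2)"
```

```text
clock: 5.75
tool_pos: [0.4766, 0.2622, 0.1495]
eef_rot: [-0.013, 1.0, -0.0, 0.0]
contact_force: [0.0, 0.2, 0.5]
opening: 0.292
t 5.75 tcp [0.4766 0.2622 0.1495] xang -178.5 q7 0.62 tilt 0.05 open 0.292
shift [ 0.16  0.44 12.15] yaw -0.5
```

```bash
python3 -m inch '[[1,[0,0.4,3.5],0],[1,[0.1,0.4,7],0],[1,[0.1,0.4,9.5],0],[1,[0.1,0.4,11],0],[1,[0.1,0.4,11.7],0],[1,[0.1,0.4,12.1],0],[1,[0.1,0.4,12.1],0],[1,[0.1,0.4,12.1],0],[0.4,[0.1,0.4,12.1],0],[0.4,[0.1,0.4,12.1],0],[0.4,[0.1,0.4,12.1],0],[0.4,[0.1,0.4,11],0],[0.4,[0.1,0.4,8],0],[0.2,[0.1,0.4,3],0],[0,[0.1,0.4,-2],0],[0,[0.1,0.4,-5],0],[0,[0.1,0.4,-5],0],[0,[0.1,0.4,-5],0]]'
python3 -c "
from h import *
look(['keys','tray'],'a3',('wrist','top'))
go(.655,-.186,.2,-3.5)"
```

```text
clock: 7.55
tool_pos: [0.4741, 0.2672, 0.2006]
eef_rot: [-0.014, 1.0, 0.0, 0.001]
contact_force: [-0.3, -0.0, -0.8]
opening: 1.0
wrist keys 0.61 [301.8, 127.5, 29.2, 103.8] [0.4737 0.269 ] [107.6  25.6   1. ]
wrist tray 0.98 [269.9, 112.8, 92.4, 120.1] [0.4723 0.2694] [132.5  97.3   2.3]
top keys 0.58 [188.6, 211.7, 14.5, 29.5] [0.4498 0.2648] [55.6 28.8  2.5]
top tray 0.94 [170.6, 182.6, 50.0, 65.0] [0.4741 0.268 ] [130.   97.5   2.2]
t 7.85 tcp [0.4734 0.2671 0.1986] xang -178.3 q7 0.65 tilt 0.13 open 1.001
shift [-16.83 -45.82  -0.12] yaw 5.2
```

View pics/a3_top.png

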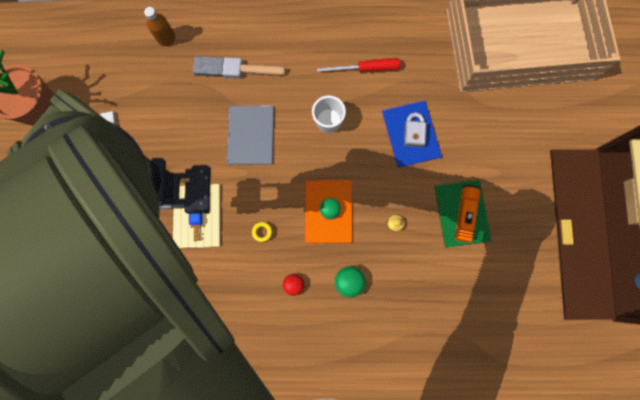

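View pics/a3_wrist.png

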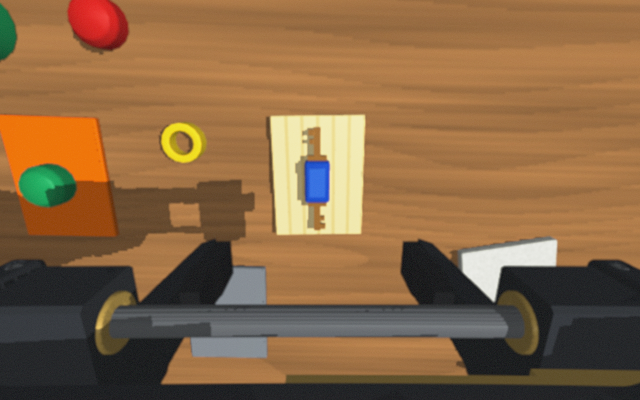

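Keys lie centred on the tray, and the grey mat is empty. On to the padlock.

```bash
python3 -m inch '[[0,[-16.8,-45.8,0],5],[0,[-16.8,-45.8,0],5],[0,[-16.8,-45.8,0],5],[0,[-16.8,-45.8,0],5],[0,[-16.8,-45.8,0],5],[0,[-16.8,-45.8,0],5],[0,[-16.8,-45.8,0],5],[0,[-16.8,-45.8,0],5],[0,[-16.8,-45.8,0],5],[0,[-16.8,-45.8,0],5],[0,[-16.8,-45.8,0],5],[0,[-16.8,-45.8,0],5],[0,[-16.8,-45.8,0],5],[0,[-16.8,-45.8,0],5],[0,[-16.8,-45.8,0],5]]'
python3 -c "
from h import *
look(['padlock','mat_blue','mat_grey'],'b1',('wrist','top'))
go(.645,-.187,.2,-3.5)"
```

```text
clock: 9.35
tool_pos: [0.6551, -0.1839, 0.1998]
eef_rot: [0.028, 1.0, 0.0, -0.0]
contact_force: [0.0, 0.6, -0.2]
opening: 0.999
wrist padlock 0.86 [293.8, 144.2, 43.7, 68.8] [ 0.6518 -0.185 ] [70.3 40.7 -4.4]
wrist mat_blue 0.59 [291.9, 147.1, 46.9, 66.7] [ 0.6566 -0.186 ] [74.2 44.6 -4.5]
wrist mat_blue 0.55 [254.5, 99.0, 122.9, 139.2] [ 0.6492 -0.1801] [130.2  96.3  14. ]
wrist mat_grey 0.98 [586.0, 87.2, 53.6, 130.8] [0.6473 0.1342] [129.3  55.   -0. ]
top padlock 0.66 [401.9, 111.3, 22.6, 38.8] [ 0.6503 -0.1849] [71.4 43.4 -2.4]
top mat_blue 0.78 [383.4, 101.7, 56.1, 61.7] [ 0.6489 -0.1806] [129.3  97.5  13.2]
top mat_grey 0.82 [222.4, 105.4, 51.4, 60.3] [0.6475 0.158 ] [128.8  98.7  -0.3]
top mat_grey 0.34 [321.5, 199.3, 17.1, 21.9] [ 0.4904 -0.0096] [43.7 41.1 -0.1]
t 9.75 tcp [ 0.6552 -0.1855  0.1997] xang 176.7 q7 1.41 tilt 0.0 open 1.0
shift [ 1.   -0.21 -0.03] yaw 0.2
```

View pics/b1_wrist.png

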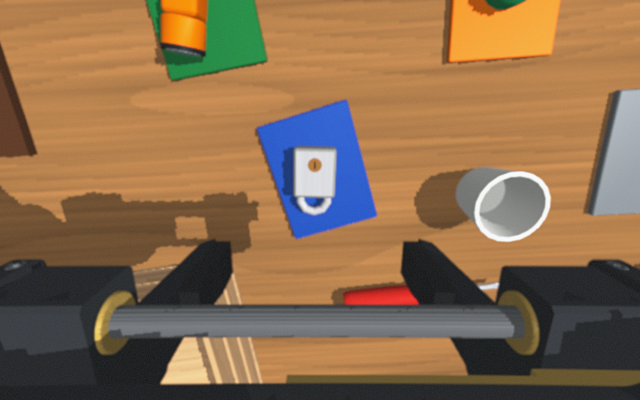

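```bash
python3 -m inch '[[0.2,[1.4,0,4],0.5],[0.2,[1.4,0,8],0.5],[0.2,[1.4,0,11],0.5],[0.2,[1.4,0,13.5],0.5],[0.2,[1.4,0,15.5],0.5],[0.2,[1.4,0,16.7],0.5],[0.2,[1.4,0,17.3],0.5],[0.2,[1.4,0,17.3],0.5],[1,[1.4,0,17.3],0.5],[1,[1.4,0,17.3],0.5],[1,[1.4,0,17.3],0.5],[1,[1.4,0,17.3],0.5],[1,[1.4,0,17.3],0.5],[1,[1.4,0,16],0.5],[1,[1.4,0,13],0.5],[1,[1.4,0,9],0.5],[1,[1.4,0,4],0.5],[1,[1.4,0,2],0.5],[1,[1.4,0,2],0.5]]' 30
python3 -c "
from h import *
look([],'b2')
go(.637,.160,.18,0)"
```

```text
clock: 11.65
tool_pos: [0.6433, -0.1849, 0.184]
eef_rot: [0.034, 0.999, -0.0, 0.004]
contact_force: [0.2, 0.7, -1.7]
opening: 0.477
t 11.7 tcp [ 0.6416 -0.1848  0.1811] xang 176.2 q7 1.39 tilt 0.13 open 0.474
shift [ 2.77 34.37  0.09] yaw -3.8
```

View pics/b2_wrist.png

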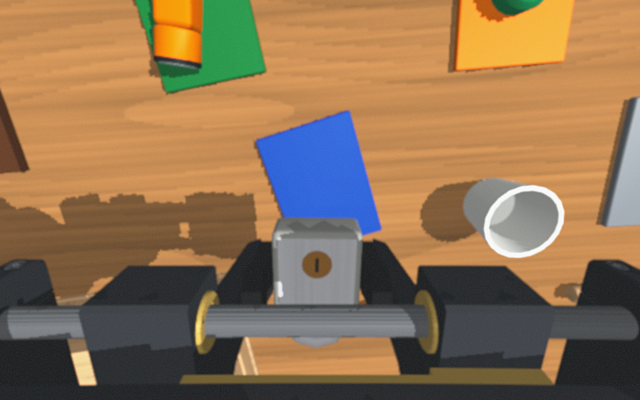

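Padlock held (42 mm), blue mat empty. To the grey mat, passing well above the cup.

```bash
python3 -m inch '[[1,[0.2,3,0],-0.4],[1,[0.7,8,0],-1.5],[1,[1.1,13,0],-2],[1,[1.5,18,0],-3],[1,[2,23,0],-3.8],[1,[2.4,28,0],-3.8],[1,[2.6,32,0],-3.8],[1,[2.7,34.4,0],-3.8],[1,[2.7,34.4,0],-3.8],[1,[2.7,34.4,0],-3.8],[1,[2.7,34.4,0],-3.8],[1,[2.7,34.4,0],-3.8]]'
python3 -c "
from h import *
look(['mat_grey'],'b3')
go(.637,.160,.028,0)"
```

```text
clock: 12.9
tool_pos: [0.6373, 0.1577, 0.1789]
eef_rot: [0.002, 1.0, -0.001, -0.001]
contact_force: [0.0, -0.1, -3.1]
opening: 0.469
wrist mat_grey 0.87 [274.1, 128.8, 95.1, 112.8] [0.6396 0.1623] [113.3  95.   -0.2]
t 13.0 tcp [0.6374 0.1587 0.1795] xang 179.8 q7 0.94 tilt 0.05 open 0.473
shift [ 0.04  0.15 15.15] yaw -0.2
```

View pics/b3_wrist.png

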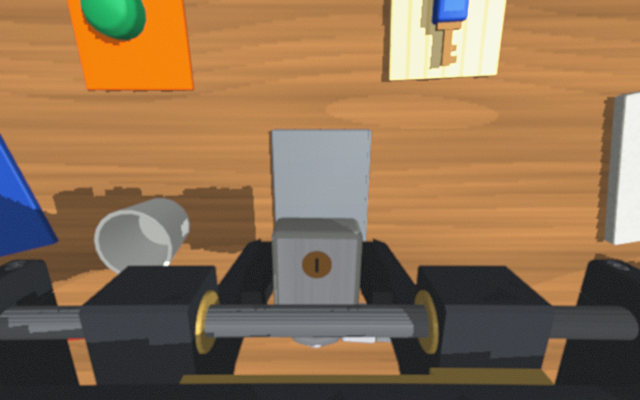

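```bash
python3 -m inch '[[1,[0,0.2,4],0],[1,[0,0.2,8],0],[1,[0,0.2,11],0],[1,[0,0.2,13],0],[1,[0,0.2,14.4],0],[1,[0,0.2,15],0],[1,[0,0.2,15.2],0],[1,[0,0.2,15.2],0],[1,[0,0.2,15.2],0],[0.3,[0,0.2,15.2],0],[0.3,[0,0.2,15.2],0],[0.3,[0,0.2,15.2],0],[0.3,[0,0.2,14],0],[0.3,[0,0.2,11],0],[0.2,[0,0.2,6],0],[0,[0,0.2,1],0],[0,[0,0.2,-2],0],[0,[0,0.2,-2],0],[0,[0,0.2,-2],0]]'
python3 -c "
from h import *
look(['padlock','mat_grey'],'b4',('wrist','top'))
go(.474,.268,.2,2)"
```

```text
clock: 14.9
tool_pos: [0.6375, 0.1623, 0.201]
eef_rot: [0.0, 1.0, 0.0, 0.001]
contact_force: [0.2, 0.1, -0.5]
opening: 0.997
wrist padlock 0.93 [297.9, 158.9, 41.9, 66.2] [0.6468 0.1635] [71.2 42.5 -0.1]
wrist mat_grey 0.69 [270.0, 126.4, 92.3, 119.5] [0.6473 0.1623] [ 1.297e+02  9.670e+01 -1.000e-01]
t 15.2 tcp [0.6367 0.1621 0.1984] xang 180.0 q7 0.95 tilt 0.14 open 1.005
shift [16.27 10.58 -0.13] yaw -2.0
```

View pics/b4_wrist.png

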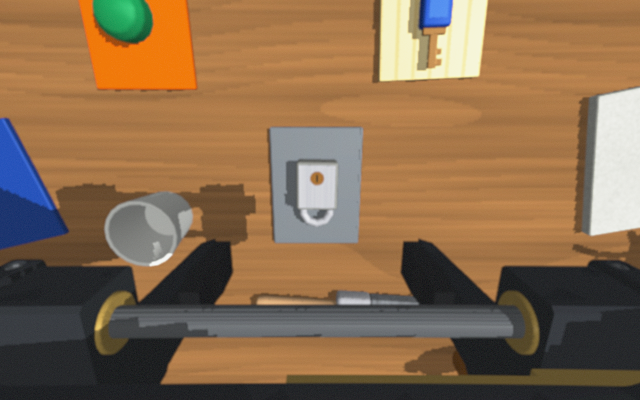

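Padlock centred on grey to about 1 mm and aligned. Now the keys, from the tray to blue.

```bash
python3 -m inch '[[0,[16.3,10.6,0],-2],[0,[16.3,10.6,0],-2],[0,[16.3,10.6,0],-2],[0,[16.3,10.6,0],-2],[0,[16.3,10.6,0],-2],[0,[16.3,10.6,0],-2],[0,[16.3,10.6,0],-2],[0,[16.3,10.6,0],-2],[0,[16.3,10.6,0],-2]]'
python3 -c "
from h import *
look(['keys'],'c1')
go(.474,.268,.0275,2)"
```

```text
clock: 16.1
tool_pos: [0.4754, 0.2674, 0.1994]
eef_rot: [-0.016, 1.0, -0.0, 0.0]
contact_force: [0.3, 0.1, 0.3]
opening: 1.002
wrist keys 0.97 [300.0, 126.5, 29.7, 104.8] [0.4739 0.2685] [105.9  25.6  -0.5]
t 16.2 tcp [0.475  0.2678 0.1996] xang -178.1 q7 0.64 tilt 0.0 open 1.001
shift [ 0.1   0.02 17.21] yaw -0.1
```

```bash
python3 -m inch '[[0.3,[0.1,0,4],0],[0.3,[0.1,0,8],0],[0.3,[0.1,0,11],0],[0.3,[0.1,0,13.5],0],[0.3,[0.1,0,15.5],0],[0.3,[0.1,0,16.7],0],[0.3,[0.1,0,17.2],0],[0.3,[0.1,0,17.2],0],[1,[0.1,0,17.2],0],[1,[0.1,0,17.2],0],[1,[0.1,0,17.2],0],[1,[0.1,0,17.2],0],[1,[0.1,0,17.2],0],[1,[0.1,0,16],0],[1,[0.1,0,13],0],[1,[0.1,0,9],0],[1,[0.1,0,4],0],[1,[0.1,0,2],0],[1,[0.1,0,2],0],[1,[0.1,0,2],0]]' 20
python3 -c "
from h import *
look([],'c2')
go(.649,-.1805,.18,13.6)"
```

```text
clock: 18.2
tool_pos: [0.4733, 0.268, 0.1802]
eef_rot: [-0.017, 1.0, -0.0, 0.0]
contact_force: [0.2, 0.9, -0.9]
opening: 0.293
t 18.25 tcp [0.4729 0.2677 0.1792] xang -178.0 q7 0.62 tilt 0.09 open 0.289
shift [-1.608e+01 -4.540e+01 -4.000e-02] yaw -11.6
```

View pics/c2_wrist.png

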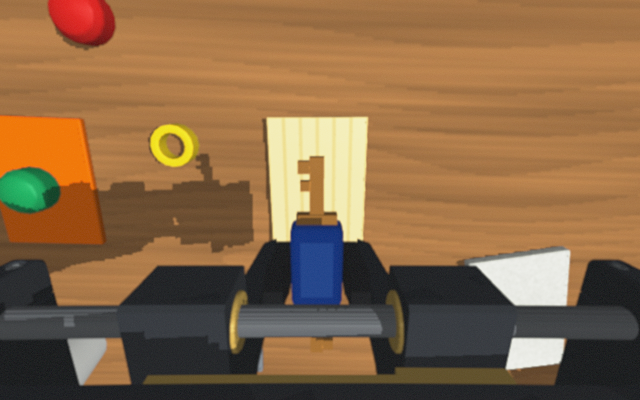

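Keys held again. To the blue mat.

```bash
python3 -m inch '[[1,[-1,-2.5,0],-2],[1,[-2.8,-7,0],-4],[1,[-4.5,-12,0],-6],[1,[-6.2,-17,0],-8],[1,[-8,-22,0],-10],[1,[-9.7,-27,0],-11.6],[1,[-11.5,-32,0],-11.6],[1,[-13.2,-37,0],-11.6],[1,[-15,-42,0],-11.6],[1,[-16.1,-45.4,0],-11.6],[1,[-16.1,-45.4,0],-11.6],[1,[-16.1,-45.4,0],-11.6],[1,[-16.1,-45.4,0],-11.6],[1,[-16.1,-45.4,0],-11.6]]'
python3 -c "
from h import *
go(.649,-.1805,.0275,13.6)
look(['mat_blue'],'c3',('wrist','top'))"
```

```text
clock: 19.65
tool_pos: [0.6493, -0.1768, 0.1792]
eef_rot: [-0.12, 0.993, 0.001, -0.001]
contact_force: [-0.2, 0.0, 0.5]
opening: 0.298
t 19.65 tcp [ 0.6493 -0.1768  0.1792] xang -166.2 q7 1.61 tilt 0.14 open 0.298
shift [ 0.1  -0.38 15.17] yaw 0.2
wrist mat_blue 0.8 [260.9, 114.8, 101.5, 126.0] [ 0.648  -0.1804] [127.8  96.4  13.8]
top mat_blue 0.75 [385.8, 112.8, 53.1, 54.4] [ 0.6411 -0.1824] [111.1  97.1  13.7]
```

View pics/c3_wrist.png

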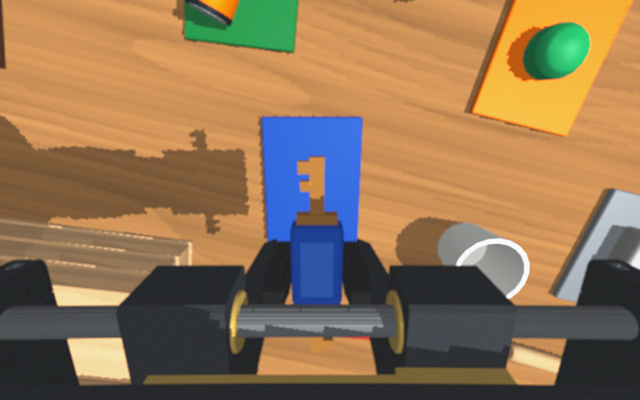

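```bash
python3 -c "
from h import *
go(.649,-.1805,.0275,13.6)"
```

```text
t 19.85 tcp [ 0.6498 -0.1785  0.1799] xang -166.3 q7 1.61 tilt 0.02 open 0.294
shift [ 0.12 -0.18 15.24] yaw 0.1
```

```bash
python3 -m inch '[[1,[0.1,-0.2,4],0],[1,[0.1,-0.2,8],0],[1,[0.1,-0.2,11],0],[1,[0.1,-0.2,13],0],[1,[0.1,-0.2,14.4],0],[1,[0.1,-0.2,15],0],[1,[0.1,-0.2,15.2],0],[1,[0.1,-0.2,15.2],0],[1,[0.1,-0.2,15.2],0],[0.4,[0.1,-0.2,15.2],0],[0.4,[0.1,-0.2,15.2],0],[0.4,[0.1,-0.2,15.2],0],[0.4,[0.1,-0.2,14],0],[0.3,[0.1,-0.2,11],0],[0.2,[0.1,-0.2,6],0],[0,[0.1,-0.2,1],0],[0,[0.1,-0.2,-2],0],[0,[0.1,-0.2,-2],0],[0,[0.1,-0.2,-2],0]]'
python3 -c "
from h import *
look(['keys','mat_blue'],'c4',('wrist',))
go(.486,-.010,.2,0)"
```

```text
clock: 21.75
tool_pos: [0.6494, -0.1821, 0.2009]
eef_rot: [-0.118, 0.993, -0.0, 0.001]
contact_force: [0.2, 0.4, -0.5]
opening: 1.0
wrist keys 0.97 [302.4, 128.6, 27.4, 103.6] [ 0.65   -0.1812] [105.8  25.9  14.2]
wrist mat_blue 0.61 [267.6, 112.3, 97.9, 121.1] [ 0.6484 -0.1803] [128.4  97.   13.6]
t 21.9 tcp [ 0.6482 -0.182   0.1982] xang -166.4 q7 1.63 tilt 0.18 open 1.002
shift [11.73 20.53 -0.13] yaw 13.6
```

View pics/c4_wrist.png

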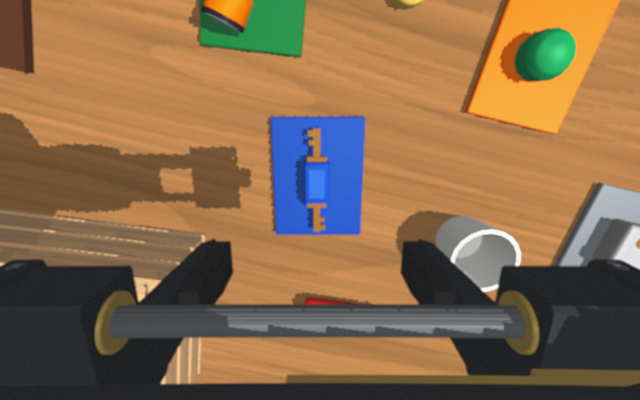

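Keys centred and aligned on blue. Now the small green stone on the orange mat.

```bash
python3 -m inch '[[0,[11.7,20.5,0],13.6],[0,[11.7,20.5,0],13.6],[0,[11.7,20.5,0],13.6],[0,[11.7,20.5,0],13.6],[0,[11.7,20.5,0],13.6],[0,[11.7,20.5,0],13.6],[0,[11.7,20.5,0],13.6],[0,[11.7,20.5,0],13.6],[0,[11.7,20.5,0],13.6],[0,[11.7,20.5,0],13.6]]'
python3 -c "
from h import *
look(['stone','mat_orange'],'d1',('wrist',))
go(.486,-.010,.026,0)"
```

```text
clock: 22.9
tool_pos: [0.488, -0.011, 0.1994]
eef_rot: [0.001, 1.0, 0.0, -0.0]
contact_force: [-0.3, -0.6, -0.5]
opening: 1.0
wrist stone 0.97 [374.4, 0.4, 54.6, 41.0] [0.3433 0.0619] [45.2 31.1 89.5]
wrist stone 0.65 [239.1, 0.0, 73.2, 60.2] [ 0.3501 -0.0462] [61.3 45.5 90. ]
wrist mat_orange 0.84 [275.7, 110.0, 95.6, 123.2] [ 0.4815 -0.0036] [130.7  96.2  -0.2]
wrist mat_orange 0.62 [149.8, 271.2, 47.0, 83.5] [ 0.7001 -0.1711] [22.2 14.9 15.9]
t 23.05 tcp [ 0.4877 -0.0106  0.1996] xang 179.9 q7 1.03 tilt 0.01 open 0.996
shift [ 0.17  0.05 17.36] yaw -0.1
```

View pics/d1_wrist.png

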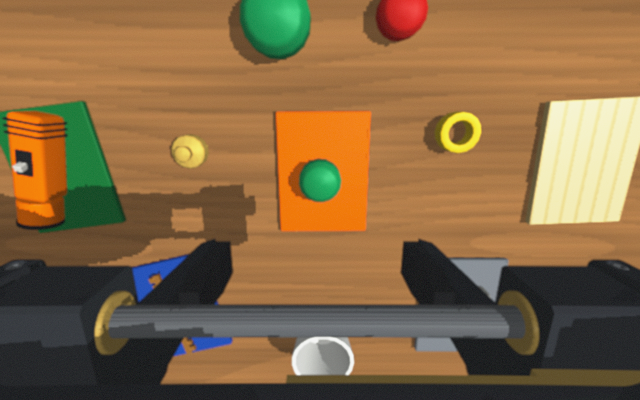

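Stone (small green) at (320,180) on the orange mat; the larger green and the red lie off the mats at the top. The network missed the near stone, so I use colour.

```bash
python3 -c "
from h import *
c=cam('wrist'); im=viewer.snapshot('wrist').astype(int)
m=(im[:,:,1]>im[:,:,0]+25); k=np.zeros_like(m); k[150:215,285:360]=m[150:215,285:360]
q=cont(k); print(q.min(0),q.max(0)); print(np.round(rect(unproj('wrist',q,.02,c)),4), np.round(rect(unproj('wrist',q,.026,c)),4))
print(unproj('wrist',[[320,180]],.03,c))
go(.486,-.010,.026,0)"
```

```text
[299. 160.] [339. 201.]
[ 4.86100e-01 -7.30000e-03  4.31035e+01  4.10981e+01 -1.08100e-01] [ 4.84600e-01 -7.30000e-03  4.22700e+01  4.03033e+01 -1.07600e-01]
[[ 0.48271119 -0.00641694]]
t 23.1 tcp [ 0.4877 -0.0104  0.1996] xang 179.9 q7 1.03 tilt 0.01 open 1.001
shift [ 0.17  0.04 17.36] yaw -0.1
```

```bash
python3 -m inch '[[0.2,[0.2,0.1,4],0],[0.2,[0.2,0.1,8],0],[0.2,[0.2,0.1,11],0],[0.2,[0.2,0.1,13.5],0],[0.2,[0.2,0.1,15.5],0],[0.2,[0.2,0.1,16.8],0],[0.2,[0.2,0.1,17.4],0],[0.2,[0.2,0.1,17.4],0],[1,[0.2,0.1,17.4],0],[1,[0.2,0.1,17.4],0],[1,[0.2,0.1,17.4],0],[1,[0.2,0.1,17.4],0],[1,[0.2,0.1,17.4],0],[1,[0.2,0.1,16.4],0],[1,[0.2,0.1,14],0],[1,[0.2,0.1,10],0],[1,[0.2,0.1,6],0],[1,[0.2,0.1,4],0],[1,[0.2,0.1,4],0],[1,[0.2,0.1,4],0]]' 20
python3 -c "
from h import *
look(['mat_orange'],'d2',('wrist','top'))
go(.474,.267,.16,2)"
```

```text
clock: 25.1
tool_pos: [0.4852, -0.0096, 0.1599]
eef_rot: [0.001, 1.0, -0.0, 0.0]
contact_force: [-0.2, -0.6, -1.8]
opening: 0.486
wrist mat_orange 0.7 [272.6, 113.0, 102.9, 135.4] [ 0.4798 -0.0039] [124.7  94.8  -0. ]
top mat_orange 0.61 [304.6, 207.8, 46.8, 37.1] [ 0.4554 -0.0064] [95.7 76.1 90. ]
top mat_orange 0.41 [328.2, 208.1, 9.8, 2.0] [ 0.4903 -0.0137] [24.7  6.2 89.9]
t 25.3 tcp [ 0.4847 -0.0092  0.1586] xang 180.0 q7 0.95 tilt 0.15 open 0.488
shift [ 1.08 27.62 -0.15] yaw -2.0
```

View pics/d2_wrist.png

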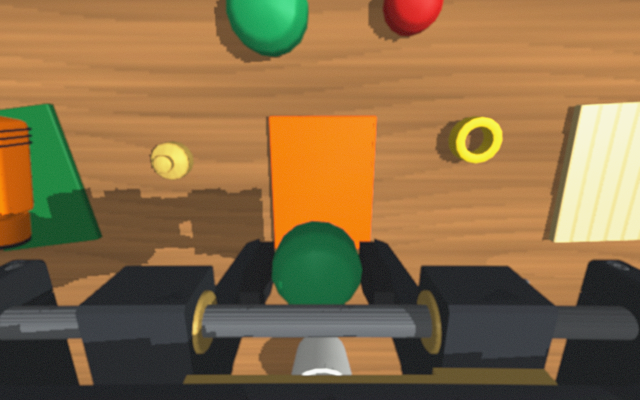

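Stone held (43 mm). To the tray.

```bash
python3 -m inch '[[1,[0.1,2.5,0],0],[1,[0.3,7,0],-1],[1,[0.5,12,0],-2],[1,[0.8,17,0],-2],[1,[1,22,0],-2],[1,[1,26,0],-2],[1,[1.1,27.6,0],-2],[1,[1.1,27.6,0],-2],[1,[1.1,27.6,0],-2],[1,[1.1,27.6,0],-2],[1,[1.1,27.6,5],-2],[1,[1.1,27.6,9],-2],[1,[1.1,27.6,11.5],-2],[1,[1.1,27.6,12.7],-2],[1,[1.1,27.6,13.2],-2],[1,[1.1,27.6,13.3],-2],[1,[1.1,27.6,13.3],-2],[1,[1.1,27.6,13.3],-2]]'
python3 -c "
from h import *
go(.474,.267,.16,2)"
```

```text
clock: 27.1
tool_pos: [0.4755, 0.2672, 0.0279]
eef_rot: [-0.017, 1.0, 0.001, 0.001]
contact_force: [-0.4, -0.1, -1.5]
opening: 0.49
t 27.1 tcp [0.4755 0.2672 0.0279] xang -178.1 q7 0.46 tilt 0.13 open 0.49
shift [  0.12   0.   -13.21] yaw -0.1
```

```bash
python3 -m inch '[[1,[0,0,0.1],0],[1,[0,0,0.15],0],[1,[0,0,0.15],0],[0.3,[0,0,0.15],0],[0.3,[0,0,0.15],0],[0.3,[0,0,0.15],0],[0.3,[0,0,-1],0],[0.2,[0,0,-4],0],[0,[0,0,-9],0],[0,[0,0,-14],0],[0,[0,0,-17.2],0],[0,[0,0,-17.2],0],[0,[0,0,-17.2],0],[0,[0,0,-17.2],0]]'
python3 -c "
from h import *
look(['tray'],'d3',('wrist',))
go(.477,-.286,.2,-11.5)"
```

```text
clock: 28.5
tool_pos: [0.474, 0.2661, 0.1979]
eef_rot: [-0.017, 1.0, -0.001, -0.001]
contact_force: [0.4, 0.5, -0.3]
opening: 1.002
wrist tray 0.78 [270.5, 114.5, 93.8, 120.9] [0.4721 0.2694] [131.3  97.1   2.4]
t 28.6 tcp [0.4739 0.2663 0.1975] xang -178.0 q7 0.6 tilt 0.16 open 1.002
shift [  1.59 -55.21  -0.16] yaw 13.5
```

View pics/d3_wrist.png

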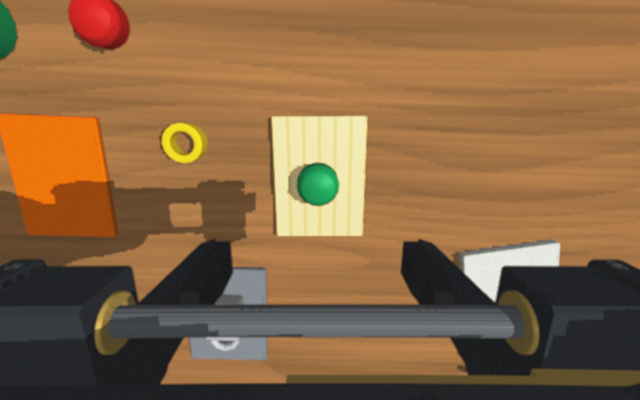

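Stone rests on the tray at (318,184). Now the torch.

```bash
python3 -m inch '[[0,[1.6,-55.2,0],13.5],[0,[1.6,-55.2,0],13.5],[0,[1.6,-55.2,0],13.5],[0,[1.6,-55.2,0],13.5],[0,[1.6,-55.2,0],13.5],[0,[1.6,-55.2,0],13.5],[0,[1.6,-55.2,0],13.5],[0,[1.6,-55.2,0],13.5],[0,[1.6,-55.2,0],13.5],[0,[1.6,-55.2,0],13.5],[0,[1.6,-55.2,0],13.5],[0,[1.6,-55.2,0],13.5],[0,[1.6,-55.2,0],13.5],[0,[1.6,-55.2,0],13.5],[0,[1.6,-55.2,0],13.5],[0,[1.6,-55.2,0],13.5],[0,[1.6,-55.2,0],13.5]]'
python3 -c "
from h import *
look(['torch','mat_green','mat_orange'],'e1',('wrist','top'))
go(.477,-.286,.2,-11.5)"
```

```text
clock: 30.3
tool_pos: [0.4779, -0.2843, 0.1988]
eef_rot: [0.1, 0.995, 0.0, -0.0]
contact_force: [0.2, 0.1, 0.5]
opening: 1.004
wrist torch 0.59 [296.7, 122.0, 36.9, 111.8] [ 0.4783 -0.2846] [118.4  36.  -11.4]
wrist mat_green 0.93 [259.2, 105.0, 117.5, 138.5] [ 0.4776 -0.2798] [130.5  96.2   7.4]
wrist mat_green 0.63 [372.8, 238.2, 86.2, 109.3] [ 0.6213 -0.2195] [66.4 35.3 10.3]
wrist mat_orange 0.58 [539.9, 50.7, 99.2, 151.4] [ 0.4819 -0.0079] [129.2  99.2   0.8]
top torch 0.94 [453.2, 201.1, 25.2, 41.6] [ 0.4606 -0.2834] [ 83.6  36.1 -11.8]
top mat_green 0.57 [437.9, 181.9, 52.7, 65.4] [ 0.4789 -0.2799] [130.5  99.9   6.9]
top mat_orange 0.59 [303.8, 179.2, 50.7, 63.0] [ 0.4838 -0.0063] [128.9  96.9  -0. ]
t 30.7 tcp [ 0.4775 -0.2854  0.1987] xang 168.4 q7 1.39 tilt 0.0 open 1.002
shift [ 0.04 -0.07 -0.13] yaw -0.1
```

View pics/e1_wrist.png

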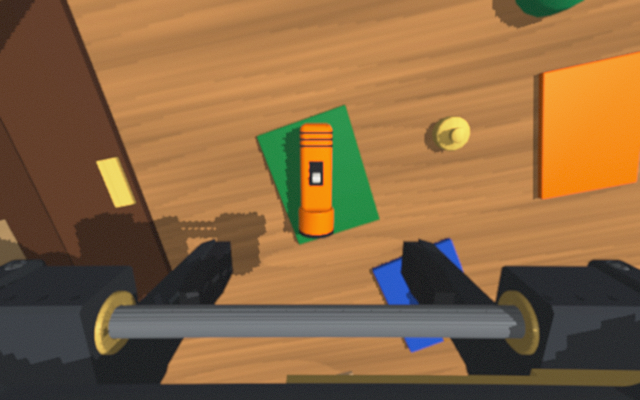

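```bash
python3 -c "
from h import *
for z in (0,.05,.1): print(z,unproj('top',[[553,150],[558,235],[565,320]],z).round(3).tolist(), unproj('scene',[[47,238],[110,390]],z).round(3).tolist())
for n in ('wrist',): print(unproj(n,[[316,123],[316,236],[315,173]],.04).round(4).tolist())
"
```

```text
0 [[0.614, -0.484], [0.433, -0.479], [0.263, -0.479]] [[0.268, -0.477], [0.611, -0.477]]
0.05 [[0.6, -0.46], [0.428, -0.455], [0.266, -0.455]] [[0.308, -0.462], [0.629, -0.462]]
0.1 [[0.585, -0.436], [0.423, -0.431], [0.269, -0.431]] [[0.348, -0.447], [0.647, -0.446]]
[[0.4182, -0.2734], [0.5268, -0.2956], [0.4631, -0.2836]]
```

```bash
python3 -m inch '[[0.2,[0.8,0,4],0],[0.2,[0.8,0,8],0],[0.2,[0.8,0,11],0],[0.2,[0.8,0,13.5],0],[0.2,[0.8,0,15.5],0],[0.2,[0.8,0,16.5],0],[0.2,[0.8,0,16.7],0],[0.2,[0.8,0,16.7],0],[1,[0.8,0,16.7],0],[1,[0.8,0,16.7],0],[1,[0.8,0,16.7],0],[1,[0.8,0,16.7],0],[1,[0.8,0,16.7],0],[1,[0.8,0,16.7],0],[1,[0.8,0,15.5],0],[1,[0.8,0,13],0],[1,[0.8,0,9],0],[1,[0.8,0,5],0],[1,[0.8,0,3],0],[1,[0.8,0,3],0]]' 25
python3 -c "
from h import *
look(['mat_green'],'e2',('wrist',))
go(.479,-.0065,.17,0)"
```

```text
clock: 32.7
tool_pos: [0.4713, -0.2845, 0.1721]
eef_rot: [0.101, 0.995, -0.001, 0.003]
contact_force: [-0.1, -1.0, -1.8]
opening: 0.337
wrist mat_green 0.86 [255.9, 112.9, 125.3, 129.1] [ 0.4776 -0.2796] [128.3  95.2   7.8]
t 32.8 tcp [ 0.4693 -0.2839  0.1688] xang 168.4 q7 1.35 tilt 0.02 open 0.338
shift [ 4.6  27.37 -0.13] yaw -11.6
```

View pics/e2_wrist.png

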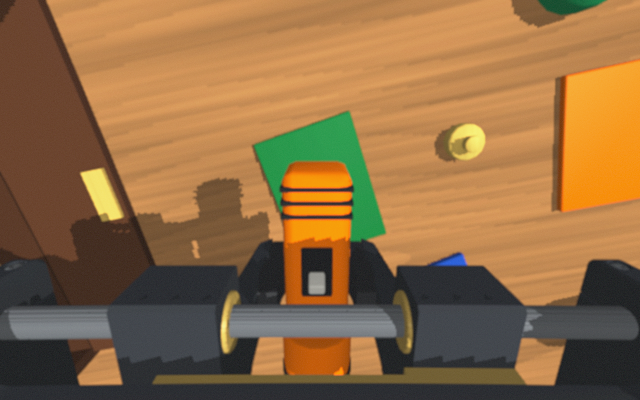

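Torch held (30 mm). To the orange mat.

```bash
python3 -m inch '[[1,[0.4,2.5,0],-2],[1,[1,7,0],-4],[1,[2,12,0],-7],[1,[3,17,0],-10],[1,[4,22,0],-11.6],[1,[4.4,26,0],-11.6],[1,[4.6,27.4,0],-11.6],[1,[4.6,27.4,0],-11.6],[1,[4.6,27.4,0],-11.6],[1,[4.6,27.4,0],-11.6],[1,[4.6,27.4,0],-11.6]]'
python3 -c "
from h import *
look(['mat_orange'],'e3',('wrist',))
go(.4785,-.006,.0325,0)"
```

```text
clock: 33.9
tool_pos: [0.4791, -0.008, 0.1683]
eef_rot: [0.001, 1.0, -0.0, -0.0]
contact_force: [0.5, 0.7, -0.6]
opening: 0.338
wrist mat_orange 0.63 [272.0, 116.5, 99.2, 128.3] [ 0.4756 -0.0041] [117.2  95.5   0.2]
t 34.0 tcp [ 0.4794 -0.0074  0.1686] xang 179.9 q7 0.95 tilt 0.03 open 0.341
shift [ 0.08  0.15 13.61] yaw -0.1
```

View pics/e3_wrist.png

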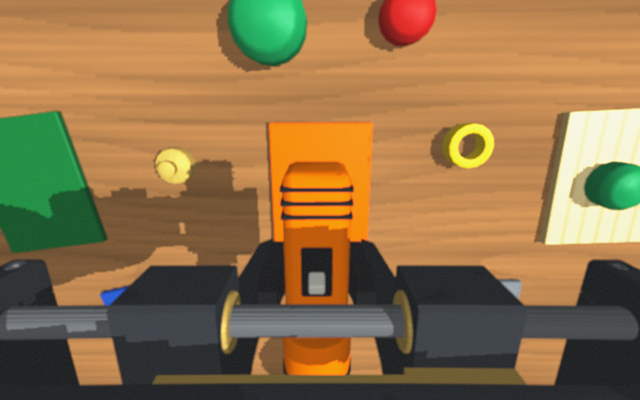

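```bash
python3 -m inch '[[1,[0.1,0.1,4],0],[1,[0.1,0.1,8],0],[1,[0.1,0.1,10.5],0],[1,[0.1,0.1,12.2],0],[1,[0.1,0.1,13.2],0],[1,[0.1,0.1,13.6],0],[1,[0.1,0.1,13.7],0],[1,[0.1,0.1,13.7],0],[1,[0.1,0.1,13.7],0],[0.4,[0.1,0.1,13.7],0],[0.4,[0.1,0.1,13.7],0],[0.4,[0.1,0.1,13.7],0],[0.4,[0.1,0.1,12.5],0],[0.3,[0.1,0.1,9],0],[0.2,[0.1,0.1,4],0],[0,[0.1,0.1,-1],0],[0,[0.1,0.1,-3],0],[0,[0.1,0.1,-3],0],[0,[0.1,0.1,-3],0]]'
python3 -c "
from h import *
look(['torch','mat_orange'],'e4',('wrist',))
go(.474,.267,.2,2)"
```

```text
clock: 35.9
tool_pos: [0.4783, -0.0055, 0.1986]
eef_rot: [-0.0, 1.0, -0.0, 0.0]
contact_force: [0.1, -0.2, 0.2]
opening: 0.998
wrist torch 0.67 [295.4, 132.5, 39.4, 111.2] [ 0.4878 -0.0044] [119.3  36.3   0. ]
wrist mat_orange 0.68 [271.5, 116.8, 95.3, 127.4] [ 0.4819 -0.0037] [131.8  96.8   0.2]
t 36.05 tcp [ 0.4776 -0.0052  0.1974] xang -179.9 q7 0.96 tilt 0.17 open 0.999
shift [ 0.32 27.22 -0.27] yaw -1.9
```

View pics/e4_wrist.png

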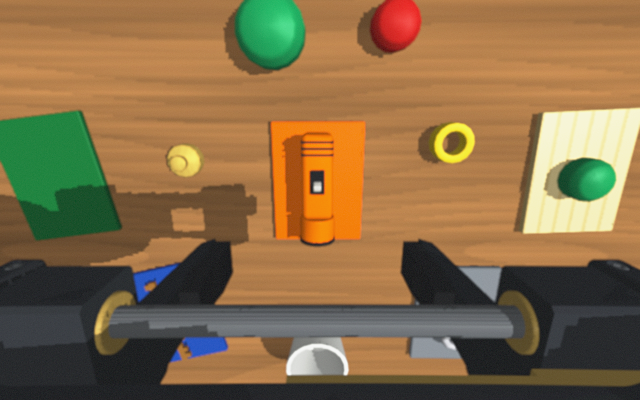

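Torch lies on orange, aligned; it may be a few mm toward +x. I'll verify that with all cameras later. Stone next.

```bash
python3 -m inch '[[0,[0.3,27.2,0],-2],[0,[0.3,27.2,0],-2],[0,[0.3,27.2,0],-2],[0,[0.3,27.2,0],-2],[0,[0.3,27.2,0],-2],[0,[0.3,27.2,0],-2],[0,[0.3,27.2,0],-2],[0,[0.3,27.2,0],-2],[0,[0.3,27.2,0],-2],[0,[0.3,27.2,0],-2],[0,[0.3,27.2,0],-2]]'
python3 -c "
from h import *
look(['stone','torch'],'f1',('wrist','top','scene'))
c=cam('wrist'); im=viewer.snapshot('wrist').astype(int)
m=(im[:,:,1]>im[:,:,0]+25); k=np.zeros_like(m); k[150:215,285:360]=m[150:215,285:360]
q=cont(k); print(q.min(0),q.max(0)); print(np.round(rect(unproj('wrist',q,.02,c)),4), np.round(rect(unproj('wrist',q,.026,c)),4))
go(.474,.266,.026,2)"
```

```text
clock: 37.15
tool_pos: [0.4756, 0.2654, 0.1986]
eef_rot: [-0.017, 1.0, -0.0, -0.0]
contact_force: [-0.0, 1.2, -0.8]
opening: 0.998
wrist stone 0.78 [0.2, 0.8, 19.9, 55.3] [ 0.3499 -0.002 ] [ 44.8  14.3 -15.5]
wrist stone 0.65 [66.5, 2.0, 63.6, 44.4] [0.3405 0.0763] [ 50.2  35.5 -87.3]
wrist torch 0.75 [0.0, 124.7, 78.8, 112.2] [ 0.4862 -0.0039] [119.9  58.6   1.7]
top stone 0.91 [280.4, 275.2, 26.3, 20.3] [0.3341 0.0626] [ 41.4  40.8 -89.9]
top stone 0.73 [331.5, 265.6, 33.3, 31.0] [ 0.3411 -0.0464] [ 59.8  57.2 -63.7]
top torch 0.93 [319.4, 181.6, 17.2, 58.3] [ 0.4872 -0.0064] [114.8  34.6  -0.3]
scene stone 0.89 [392.8, 119.4, 17.8, 19.8] [0.4808 0.2634] [ 58.  43. -51.]
scene stone 0.74 [284.1, 125.3, 18.1, 18.8] [0.3449 0.0608] [ 51.5  37.6 -33.8]
scene torch 0.89 [281.6, 168.5, 42.9, 49.7] [ 0.4848 -0.0054] [127.   41.9   1. ]
scene torch 0.5 [367.2, 109.8, 66.7, 52.0] [0.4844 0.2555] [130.2  98.3   3.6]
[297. 162.] [337. 203.]
[ 0.4755  0.2682 43.1607 41.0639  2.0474] [ 0.474   0.2681 42.3239 40.2677  2.0475]
t 37.65 tcp [0.4752 0.2669 0.1987] xang -177.9 q7 0.57 tilt 0.01 open 1.002
shift [ 0.12 -0.09 17.27] yaw 0.1
```

View pics/f1_top.png

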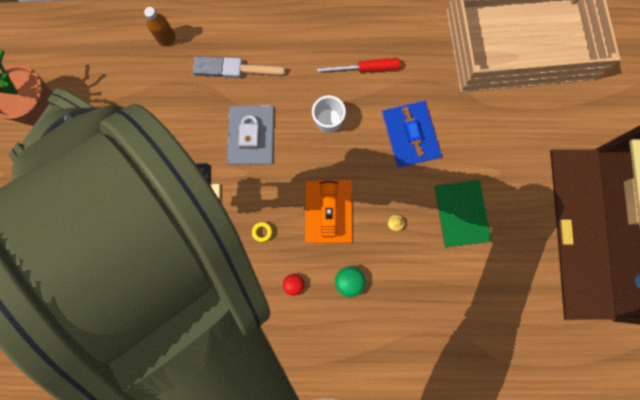

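Torch centre (.485–.487, −.006) agrees with the orange mat (.484–.486, −.006). Picking up the stone.

```bash
python3 -m inch '[[0.2,[0.1,0,4],0],[0.2,[0.1,0,8],0],[0.2,[0.1,0,11],0],[0.2,[0.1,0,13.5],0],[0.2,[0.1,0,15.5],0],[0.2,[0.1,0,16.8],0],[0.2,[0.1,0,17.3],0],[0.2,[0.1,0,17.3],0],[1,[0.1,0,17.3],0],[1,[0.1,0,17.3],0],[1,[0.1,0,17.3],0],[1,[0.1,0,17.3],0],[1,[0.1,0,17.3],0],[1,[0.1,0,16.3],0],[1,[0.1,0,14],0],[1,[0.1,0,10],0],[1,[0.1,0,6],0],[1,[0.1,0,3],0],[1,[0.1,0,3],0],[1,[0.1,0,3],0]]' 20
python3 -c "
from h import *
look([],'f2',('wrist',))
go(.480,-.2805,.17,7.3)"
```

```text
clock: 39.65
tool_pos: [0.4742, 0.2665, 0.1691]
eef_rot: [-0.018, 1.0, 0.0, 0.0]
contact_force: [0.2, 0.3, -1.4]
opening: 0.481
t 39.7 tcp [0.4737 0.2661 0.1682] xang -178.0 q7 0.53 tilt 0.09 open 0.493
shift [  1.33 -54.65  -0.12] yaw -5.3
```

View pics/f2_wrist.png

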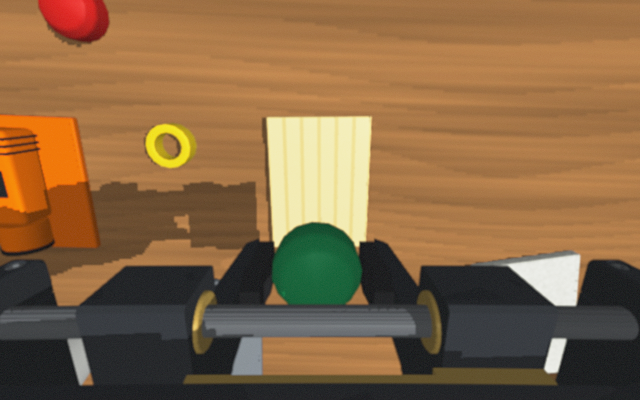

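```bash
python3 -m inch '[[1,[0,-2.5,0],0],[1,[0.2,-7,0],-1],[1,[0.4,-12,0],-2],[1,[0.5,-17,0],-3],[1,[0.6,-22,0],-4],[1,[0.7,-27,0],-5],[1,[0.8,-32,0],-5.3],[1,[0.9,-37,0],-5.3],[1,[1,-42,0],-5.3],[1,[1.1,-47,0],-5.3],[1,[1.2,-52,0],-5.3],[1,[1.3,-54.6,0],-5.3],[1,[1.3,-54.6,0],-5.3],[1,[1.3,-54.6,0],-5.3],[1,[1.3,-54.6,0],-5.3],[1,[1.3,-54.6,0],-5.3]]'
python3 -c "
from h import *
look(['mat_green'],'f3',('wrist','top'))
go(.480,-.2805,.0265,7.3)"
```

```text
clock: 41.3
tool_pos: [0.481, -0.2772, 0.1684]
eef_rot: [-0.066, 0.998, 0.001, -0.0]
contact_force: [0.9, 0.2, -0.7]
opening: 0.49
wrist mat_green 0.64 [262.8, 114.1, 99.2, 132.6] [ 0.4773 -0.2801] [130.2  96.1   7.5]
top mat_green 0.64 [383.9, 100.9, 55.9, 68.5] [ 0.6484 -0.1806] [131.7  98.6  13.4]
top mat_green 0.61 [435.9, 184.5, 51.9, 62.5] [ 0.4781 -0.2812] [128.6  97.4   6.9]
t 41.5 tcp [ 0.481  -0.2785  0.1688] xang -172.6 q7 1.55 tilt 0.01 open 0.489
shift [ 0.13 -0.19 14.23] yaw 0.1
```

View pics/f3_wrist.png

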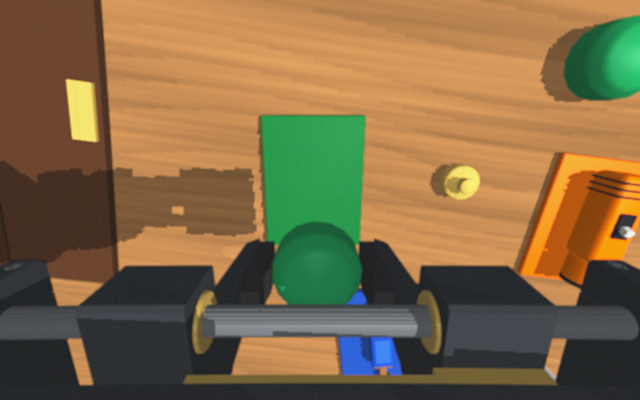

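```bash
python3 -m inch '[[1,[0.2,-0.2,4],0],[1,[0.2,-0.2,8],0],[1,[0.2,-0.2,11],0],[1,[0.2,-0.2,12.8],0],[1,[0.2,-0.2,13.8],0],[1,[0.2,-0.2,14.2],0],[1,[0.2,-0.2,14.3],0],[1,[0.2,-0.2,14.3],0],[1,[0.2,-0.2,14.3],0],[0.3,[0.2,-0.2,14.3],0],[0.3,[0.2,-0.2,14.3],0],[0.3,[0.2,-0.2,14.3],0],[0.3,[0.2,-0.2,13],0],[0.2,[0.2,-0.2,9],0],[0.2,[0.2,-0.2,4],0],[0,[0.2,-0.2,-1],0],[0,[0.2,-0.2,-3],0],[0,[0.2,-0.2,-3],0],[0,[0.2,-0.2,-3],0]]'
python3 -c "
from h import *
look(['mat_green'],'f4',('wrist',))
c=cam('wrist'); im=viewer.snapshot('wrist').astype(int)
go(.30,.45,.25)"
```

```text
clock: 43.4
tool_pos: [0.4787, -0.2817, 0.1992]
eef_rot: [-0.064, 0.998, -0.0, 0.0]
contact_force: [0.4, 0.1, -1.0]
opening: 1.0
wrist mat_green 0.73 [296.7, 161.6, 39.6, 47.6] [ 0.4837 -0.2802] [ 46.3  44.9 -24.6]
wrist mat_green 0.7 [272.5, 116.0, 89.2, 121.5] [ 0.4779 -0.28  ] [130.9  95.    7.6]
t 43.55 tcp [ 0.4781 -0.2812  0.1974] xang -172.6 q7 1.58 tilt 0.17 open 1.006
shift [ 8.3  74.81 -5.13] yaw 0
```

View pics/f4_wrist.png

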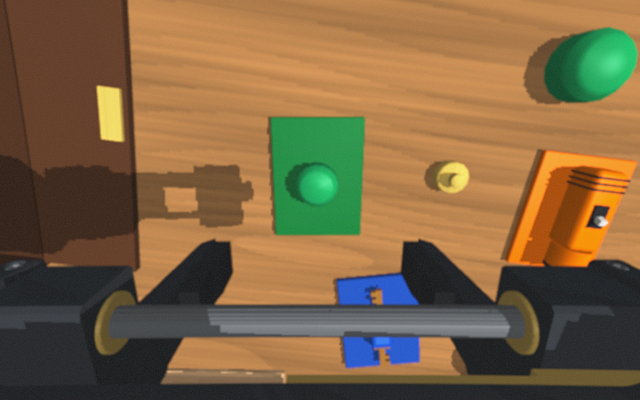

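Stone sits central on green at (318,184). I'll move the arm aside for a clear overall check.

```bash
python3 -m inch '[[0,[2,20,-5],0],[0,[2,20,-5],0],[0,[2,20,-5],0],[0,[2,20,-5],0],[0,[8,72,-5],0],[0,[8,72,-5],0],[0,[8,72,-5],0],[0,[8,72,-5],0],[0,[8,72,-5],0],[0,[8,72,-5],0],[0,[8,72,-5],0],[0,[8,72,-5],0],[0,[8,72,-5],0],[0,[8,72,-5],0],[0,[8,72,-5],0],[0,[8,72,-5],0],[0,[8,72,-5],0],[0,[8,72,-5],0],[0,[8,72,-5],0],[0,[8,72,-5],0]]'
python3 -c "
from h import *
look('padlock torch keys stone cup mat_grey mat_orange mat_blue mat_green'.split(),'g',('top','scene'))
go(.3,.45,.25)"
```

```text
clock: 45.55
tool_pos: [0.3083, 0.4211, 0.2487]
eef_rot: [-0.063, 0.998, -0.0, 0.0]
contact_force: [-0.7, -0.2, -0.9]
opening: 0.999
top padlock 0.85 [238.5, 114.5, 23.2, 36.9] [0.6473 0.1587] [67.4 44.1 -0.3]
top torch 0.91 [321.1, 178.4, 16.6, 61.0] [ 0.4862 -0.0066] [ 1.167e+02  3.470e+01 -1.000e-01]
top keys 0.69 [402.1, 105.9, 19.5, 49.3] [ 0.6502 -0.1811] [108.5  28.8  13.2]
top stone 0.7 [278.9, 273.3, 24.8, 21.2] [0.3341 0.0626] [ 41.4  40.8 -89.6]
top stone 0.69 [455.1, 200.5, 21.9, 23.2] [ 0.481  -0.2811] [ 47.   41.9 -63.8]
top cup 0.56 [312.5, 94.3, 31.0, 38.9] [ 0.6756 -0.0083] [72.5 64.1 25.5]
top mat_grey 0.77 [225.4, 104.8, 49.3, 60.6] [0.6486 0.159 ] [126.6  96.6  -0.3]
top mat_orange 0.73 [304.4, 182.1, 47.6, 59.0] [ 0.4837 -0.0067] [128.9  96.1  -0.2]
top mat_blue 0.66 [380.8, 102.2, 59.1, 63.8] [ 0.6488 -0.1813] [129.1  99.   13.7]
top mat_green 0.62 [435.9, 175.1, 54.1, 72.4] [ 0.48   -0.2809] [132.1  98.    7.7]
scene padlock 0.66 [399.9, 191.0, 32.6, 32.2] [0.6546 0.1567] [75.  50.  -2.6]
scene padlock 0.61 [166.6, 252.0, 20.5, 22.2] [ 0.4887 -0.2825] [49.8 39.
[... 242 characters left out ...]
9 -33.8]
scene stone 0.82 [232.6, 139.6, 31.3, 32.3] [ 0.3477 -0.0499] [ 78.6  61.5 -29.2]
scene cup 0.76 [343.0, 241.8, 39.7, 41.8] [ 0.686  -0.0119] [ 78.3  70.  -78.8]
scene mat_grey 0.73 [377.4, 179.9, 79.1, 68.1] [0.651 0.16 ] [130.6  97.5  -0.2]
scene mat_orange 0.74 [368.9, 107.5, 68.6, 53.4] [0.4776 0.2675] [133.8 100.5   3. ]
scene mat_orange 0.57 [265.2, 165.6, 74.4, 65.0] [ 0.4863 -0.0054] [133.2  98.8  -0.3]
scene mat_blue 0.64 [226.5, 268.6, 91.0, 86.7] [ 0.6527 -0.1813] [131.5  97.   13.6]
scene mat_green 0.65 [141.5, 229.2, 78.1, 79.1] [ 0.482  -0.2813] [135.   98.5   6.5]
t 46.55 tcp [0.3076 0.4223 0.2487] xang -172.6 q7 0.21 tilt 0.01 open 1.0
shift [ 0.4   2.84 -0.13] yaw 0
```

View pics/g_top.png

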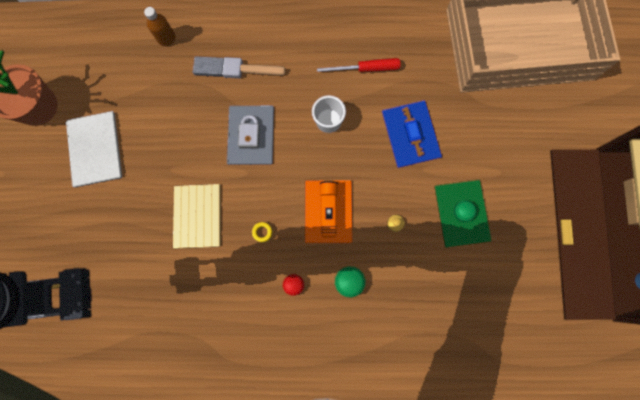

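View pics/g_scene.png

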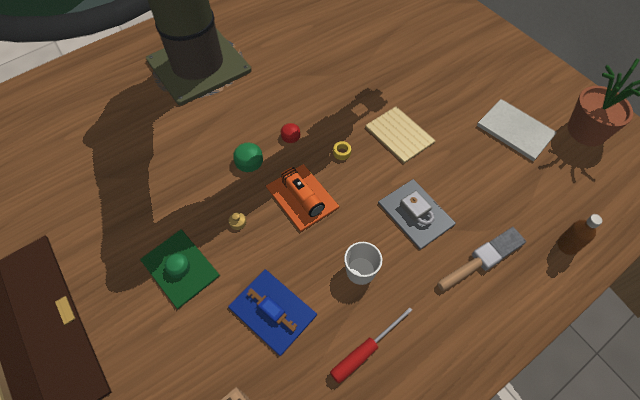

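Both views show every thing centred to within about 4 mm on its own mat and aligned, with the cup unmoved at top px (328,113). Handing in.

```bash
python3 -c "
from plant import r
print(r.finish_job())"
```

```text
the job is handed in; nothing more can be done
None
```

I put all four things on their own mats and handed the job in at about 47 s on the robot's clock. No verdict was reported.

- **Moves:** The keys went to the tray, the padlock to grey, then the keys to blue. After that the stone (the small green one) went to the tray, the torch to orange, then the stone to green. Nothing was put on the bare table.
- **Position and angle:** In the last top and scene pictures, each thing is within about 4 mm of its mat's centre and the angles agree to within about 3°, with two exceptions noted below. All lie flat with the same side up.
- **Cup and gripper:** The cup shows no real shift beyond the detection noise of about 4 mm. The gripper is open and clear of everything.
- **Disagreements:**
  - The networks missed the keys and the near stone in some wrist pictures, so I found those by colour.
  - In the last scene picture the network did not report the stone on green. It gave a false "padlock" there, about 7 mm off centre. The top picture put the stone within 1 mm.
  - The scene camera put the padlock about 5 mm off centre, while the top and wrist cameras gave about 1 mm.
  - One wrist estimate put the torch about 6 mm off centre, while the top and scene cameras gave 2–3 mm. All are within the 15 mm limit.

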